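# Free the crooked pressing board from its moulding tray

## Task

In one of the two metal moulding trays the wooden pressing board has got stuck crooked, with its corners under the tray's two rails. Turn it straight in the tray so that its corners come free, without forcing it against the tray, lift it out and lay it flat, grip upwards, on the middle of the white cutting board. Leave the other pressing board, which sits straight in its tray, where it is.

Things in the scene. Friction and masses are not known exactly. Their poses are not given: they have to be found in the camera images.
- board: Stuck pressing board: light wood plate 120 (x) x 46 (y) x 12 mm, about 0.13 kg, bar grip on its middle: head 60 (x) x 18 (y) mm, 34 to 72 mm above the underside, on a thinner stem. Origin: centre of the underside; x along the plate, z up. Starts flat on the tray's floor, turned 0.5 to 0.65 rad anticlockwise from the tray's x, corners under both rails. Half a turn makes no difference.
- tray: Its tray: grey metal, 156 (x) x 126 (y) x 31 mm, fixed. Floor 6 mm thick, inside 146 x 114. Rails turned inwards along both long sides (x), at z = 25 to 31 mm, leave a mouth 66 mm wide (y); the plate can turn below them but rise only 7 mm, and passes the mouth when centred and within 9 degrees of the tray's x. Origin: centre of the underside; x along the rails.
- cutting_board: White plastic cutting board, a flat slab 170 (x) x 120 (y) x 12 mm with nothing on it, fixed to the table. Origin: centre of its underside; its top is at z = 12 mm.
- other_board: The other pressing board, of the same make and size as the stuck one; it lies straight (free of the rails) in the middle of a second tray like the first. It must stay there. Origin: centre of its plate's underside; x along the plate.

How it is judged:
By the outcome, as a careful person would: the job done as asked, in the order asked, and still so for the second after the job is handed in, with the robot touching nothing.
It also fails if it takes over 43 s, if anything falls off the work surface, if the arm or the gripper's body presses on something with over 40 N, if the wrist force passes 120 N, or if a joint passes its speed limit or range.

## Robot

A 6-joint arm with a two-finger parallel gripper is mounted at the origin on the work surface; the furniture and walls round the work are solid. World frame = base frame: x ahead of the robot, y to its left, z up, the work surface at z = 0. Lengths are in mm, angles in rad, forces in N, time in s.
With the tool pointing down it reaches from about 350 to 725 mm from the base axis. Payload 6 kg.
Tool frame: the origin (TCP) lies midway between the tips of the shut fingers; the grasp point (between the pads) lies 19 mm behind it; z points along the fingers, y is the line along which they close (so a half turn about z gives the same grasp; the last joint's range is limited). The gripper opens to 85 mm and grips with 20 to 120 N. Pads are 22 mm wide; open, the fingers measure 114 mm over their backs; the gripper's body (76 mm by 85 mm) begins 54 mm behind the grasp point. The pads swing forward as they close: fully open they stand 13 mm farther back than shut.
Start: joints at [1.65, 0.04, 0.085, 0, -1.615, -0.334], TCP at [151.206, 580.612, 231.261] pointing down, gripper open.
Joint ranges: [-2.56, 2.56], [-1.29, 2.01], [-1.08, 1.49], [-3.29, 1.98], [-2.81, -0.18], [-2.99, 2.99]. Speed limits (rad/s): [2.57, 2.57, 3.01, 3.14, 3.14, 3.14].

## Interface

Orientations are given as a rotation vector (axis times angle).
In Python, from bench import arm gives the robot as it stands.
- The arm moves only by the tool jog_arm, never from a script. Its argument "series" is a list of rows, each a list of 7 numbers: the shift along the tool's x, y, z as a fraction of full scale, then the turn, a rotation vector about the tool's x, y, z as a fraction of full scale, then the closure, from -1 (fully open) to 1 (shut). In form: [[dx, dy, dz, rx, ry, rz, fingers], ...]. A call has 1 to 10 rows; each row shifts and turns the commanded pose from where the row before left it, along the tool's axes as they then stand; what a row does not reach is not made up. Full scale, the value 1, is 2 cm for a shift and 5 degrees for a turn. A row lasts 1/10 s, in which the tool goes at most 50 mm and 8.59 degrees, less where a joint would pass 70% of its speed; a pose out of reach is approached as far as the arm can. A call with a number of a shift or a turn outside -1 to 1 is refused whole. A call with a gripper value outside its range is refused whole. The fingers move at their own pace and stop on an object; the grip force is fixed at half the most. Time passes only in rows, so rows that do not move let the fingers close. It gives the time, the measured TCP pose, the force, the opening and the grip force at its end, in the units of the state.
- arm.sense(): the state, without advancing time (a new reading comes with each control period).
- arm.snapshot(name): name is "side" or "top"; returns (picture, depth): 384x512x3 uint8, blue, green, red; 384x512 float32, mm along the optical axis (not along the pixel's ray), 0 where there is no reading.
- arm.camera_params(name): a dict with "mtx" (3x3 intrinsics, pixels), "k1" (the pictures are not rectified: a ray, as slopes to the right and down, at radius r is drawn at 1 + k1 r^2 times it, then the intrinsics apply), "rvec" (rotation vector, rad) and "tvec" (3), from world to camera coordinates, as OpenCV has them. Camera axes: x right, y down, z forward; pixel columns grow to the right and rows downward; lengths in mm; the calibration is good to about 2 mm. A picture is of the moment at which its call begins. camera_params takes no time and is no camera call.
- arm.finish_job(): hands the job in; it is judged then, once.
Trained networks look in the newest picture that a camera, given by its name, has taken for a name from the list of things; names that differ only in an ending like _2 or _b are one class to them, and where a whole thing is asked for, a point or a joint stands for the part that bears it (a point fixed in the world has none). Each returns a list of dicts, best first, with "p" (0 to 1); they miss things now and then, are a little off and sometimes report something else, mostly with a low value. They report only what shows in the picture. A call takes as long as a camera call.
- arm.spot_in(camera, thing): "bbox" ([left, top, right, bottom] in pixels, round what is visible of it).
- arm.mark_of(camera, thing): "location" ([column, row] in pixels: a listed point, or the origin of a listed thing).
The state is a dict: "time_s": time; "joints": joint angles; "dq": joint speeds; "tau": joint torques, N m; "tcp_pos": TCP position; "ee_rot": TCP orientation; "ft_force": force on the tool from outside, world axes, zero at the start; "moment": the same for the moment, N m; "grip_width": finger opening in mm; "grasp_force": force on a finger pad.
Only numpy, scipy, OpenCV 4.12 (cv2) and the standard library are available. Lean on these libraries where they do the work, as an engineer would, in place of code of your own. Each camera call takes 0.05 s, during which the arm holds its last target. There are 200 camera calls.

## Working session

There is one attempt and no reset: what is moved stays moved. The work goes in short steps, Python scripts to look and compute and a tool call to move; the robot and the scene stay as the last step left them, time stands still between calls to the robot, and variables do not carry over. Pictures are saved under pics/ and viewed, at most 10 in all, crops included, and the job is handed in when it is done.

Besides the shell and the picture viewer there is one more tool, called as name(argument=value, ...), one argument or row to a line, values as JSON. jog_arm: Moves the arm, as the interface text tells. Its arguments: {"type":"object","properties":{"series":{"type":"array","items":{"type":"array","items":{"type":"number"}}}},"required":["series"]}

```bash
mkdir -p pics; cat > h.py <<'E'
from bench import arm
import numpy as np, cv2
from scipy.spatial.transform import Rotation as R
def cloud(name):
    im,d=arm.snapshot(name); p=arm.camera_params(name); K=np.array(p['mtx'],float)
    h,w=d.shape; u,v=np.meshgrid(np.arange(w),np.arange(h))
    pts=np.stack([u,v],-1).reshape(-1,1,2).astype(np.float64)
    n=cv2.undistortPoints(pts,K,np.array([p['k1'],0,0,0.])).reshape(h,w,2)
    c=np.dstack([n[...,0]*d,n[...,1]*d,d])
    Rm=cv2.Rodrigues(np.array(p['rvec'],float))[0]
    W=(c-np.array(p['tvec'],float).ravel())@Rm
    W[d==0]=np.nan
    return im,W
E
python3 - <<'E'
from h import *
s=arm.sense();print(s)
out=[]
for n in ['top','side']:
    im,W=cloud(n); out.append(im); np.save(n+'.npy',W)
    for t in ['board','tray','cutting_board','other_board']:
        for r in arm.spot_in(n,t)[:3]: print(n,t,'bbox',np.round(r['bbox']),round(r['p'],2))
        for r in arm.mark_of(n,t)[:3]:
            c=np.round(r['location']).astype(int); 
            print(n,t,c,round(r['p'],2),np.round(W[min(c[1],383),min(c[0],511)]))
    cv2.imwrite(f'pics/{n}0.png',im)
E
```

```text
{'time_s': 0.0, 'joints': array([ 1.64970900e+00,  4.07974202e-02,  8.37985156e-02, -4.49157217e-04,
       -1.61550634e+00, -3.33667555e-01]), 'dq': array([-0.00061006,  0.00047955, -0.00114968, -0.00037508,  0.00018194,
        0.00121012]), 'tau': array([ 8.29075270e-04, -3.68203533e+01,  3.47403753e+01,  6.93192020e+00,
       -5.43260350e-03,  3.47122544e-06]), 'tcp_pos': array([151.06688626, 580.32647858, 230.2831044 ]), 'ee_rot': array([ 3.11439452e+00, -3.98831958e-01, -1.39993646e-04]), 'ft_force': array([ 0.75989153, -0.22592973, -0.38832099]), 'moment': array([-0.03335637, -0.01545316,  0.00639845]), 'grasp_force': 0.0, 'grip_width': 85.44646522671547}
top board bbox [322. 187. 358. 233.] 0.9
top board [337 212] 0.89 [ 438. -116.   16.]
top tray bbox [308. 173. 374. 248.] 0.64
top tray [341 210] 0.89 [ 442. -115.   76.]
top cutting_board bbox [170. 122. 199. 173.] 0.75
top cutting_board bbox [230. 134. 294. 217.] 0.58
top cutting_board [264 178] 0.78 [511.  53.  17.]
top other_board bbox [169. 121. 197. 173.] 0.83
top other_board [186 148] 0.59 [576. 235.  20.]
side board bbox [189. 225. 249. 268.] 0.75
side board [220 259] 0.7 [ 442. -139.   17.]
side board [273 156] 0.32 [575. 202.  31.]
side tray bbox [176. 221. 269. 291.] 0.93
side tray [224 259] 0.7 [ 449. -139.   17.]
side cutting_board bbox [215. 182. 292. 218.] 0.81
side cutting_board [254 201] 0.64 [517.  38.  15.]
side other_board bbox [252. 131. 296. 154.] 0.73
side other_board [275 155] 0.64 [584. 226.  20.]
```

View pics/top0.png

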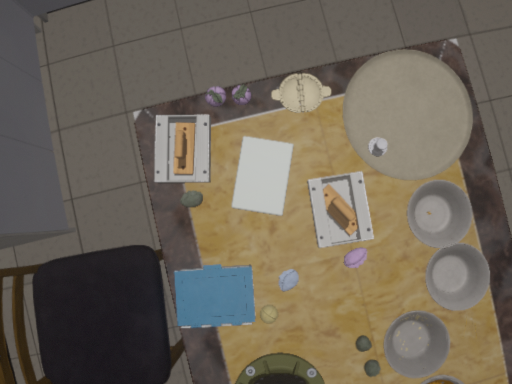

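View pics/side0.png

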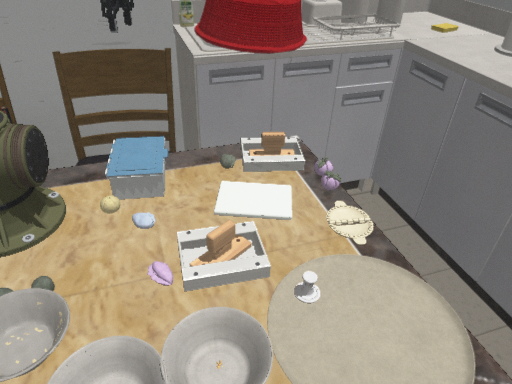

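The top view shows the stuck board at about (340,210) in its tray (308–374,173–248), the white cutting board at (264,176) and the other tray at (183,148). The side view agrees. Next I'll fit their poses from the depth.

```bash
cat > fit.py <<'E'
from h import *
def rect(P):
    (c,s,a)=cv2.minAreaRect(P[:,:2].astype(np.float32)); 
    if s[0]<s[1]: s=s[::-1]; a+=90
    return np.round(c,1),np.round(s,1),round((a+90)%180-90,1)
if __name__=='__main__':
  for n in ['top','side']:
    im=cv2.imread(f'pics/{n}0.png'); W=np.load(n+'.npy'); hsv=cv2.cvtColor(im,cv2.COLOR_BGR2HSV)
    wood=(hsv[...,1]>70)
    def sel(c,r,z0,z1,m=None):
        k=(np.hypot(W[...,0]-c[0],W[...,1]-c[1])<r)&(W[...,2]>z0)&(W[...,2]<z1)
        return W[k if m is None else k&m]
    for nm,c in [('tray',(440,-125)),('othertray',(576,230))]:
        P=sel(c,115,22,40,~wood); print(n,nm,rect(P),len(P),np.median(P[:,2]))
        P=sel(c,60,60,95,wood); print(n,'head',rect(P),len(P),np.percentile(P[:,2],[10,50,90]))
        P=sel(c,75,12,26,wood); print(n,'plate',rect(P),len(P),np.median(P[:,2]))
    P=sel((511,48),115,8,22,hsv[...,1]<40); print(n,'cb',rect(P),len(P),np.median(P[:,2]))
a,b=cv2.imread('pics/top0.png')[165:255,300:385],cv2.imread('pics/side0.png')[215:290,170:275]
cv2.imwrite('pics/crop.png',np.hstack([cv2.resize(a,(400,400),interpolation=2),cv2.resize(b,(400,400),interpolation=2)]))
E
python3 fit.py
```

```text
top tray (array([ 424.1, -125.7]), array([197.8, 126.3]), 10.8) 2052 30.853397957447264
top head (array([ 444.4, -119.5]), array([56.9, 18.5]), 46.9) 244 [71.9779651  77.38139055 79.62317179]
top plate (array([ 445.1, -120.8]), array([117.8,  46.6]), 44.5) 588 17.896208661055745
top othertray (array([570.7, 243.3]), array([216.6, 128.7]), 0.6) 1992 31.27514622710327
top head (array([576.6, 240.4]), array([60.5, 17.4]), -1.1) 250 [67.73356541 77.55322668 80.18528714]
top plate (array([577. , 239.6]), array([120.6,  45.2]), -0.5) 678 18.60040325107698
top cb (array([514.4,  28.9]), array([176.2, 168.9]), 82.4) 3714 12.149048642427559
side tray (array([ 424.6, -127.7]), array([196.6, 128.8]), 10.3) 2273 31.06833198670666
side head (array([ 444.5, -124.2]), array([60.1, 18.4]), 44.7) 397 [63.10286483 76.03428124 78.97623651]
side plate (array([ 434.4, -122.9]), array([140.2,  52. ]), 25.8) 643 18.44882208515071
side othertray (array([556.8, 238.3]), array([188.7, 128.4]), 1.6) 843 30.74327125820182
side head (array([576.1, 235. ]), array([57.1, 20.1]), -1.8) 213 [62.42573464 73.60593511 78.56861065]
side plate (array([575., 244.]), array([119. ,  30.3]), 2.5) 202 18.56268344422782
side cb (array([513.9,  25.1]), array([181.6, 169.3]), 82.6) 2446 12.250204152635026
```

View pics/crop.png

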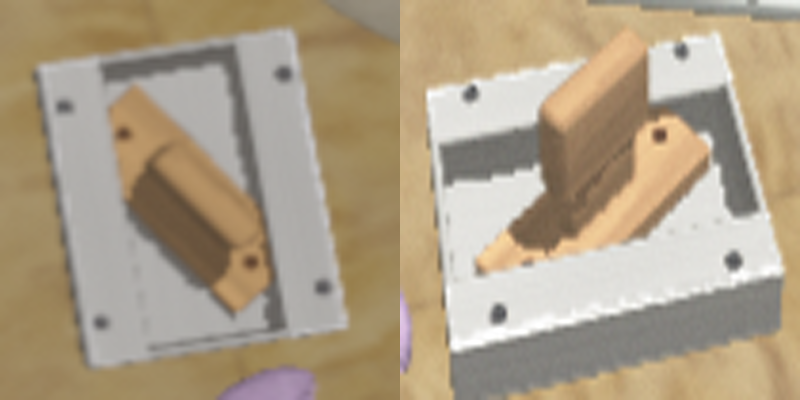

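The crops show the plate crooked, with corners under both rails. The head is clear at about 45° in the world frame. Now I'll refine the tray and cutting board by connected component.

```bash
python3 - <<'E'
from fit import *
for n in ['top','side']:
    im=cv2.imread(f'pics/{n}0.png'); W=np.load(n+'.npy'); s=cv2.cvtColor(im,cv2.COLOR_BGR2HSV)[...,1]
    for nm,m,c in [('tray',(W[...,2]>26)&(W[...,2]<36)&(s<60),(442,-122)),('cb',(W[...,2]>7)&(W[...,2]<17)&(s<25),(511,48))]:
        m=m&(np.hypot(W[...,0]-c[0],W[...,1]-c[1])<115)
        m=cv2.morphologyEx(m.astype(np.uint8),cv2.MORPH_OPEN,np.ones((2,2)))
        k,l,st,_=cv2.connectedComponentsWithStats(m)
        for i in 1+np.argsort(-st[1:,4])[:2]: P=W[l==i]; print(n,nm,rect(P),len(P),np.median(P[:,2]).round(1))
E
```

```text
top tray (array([ 442.1, -128.1]), array([159.1, 131.5]), 11.4) 1951 nan
top cb (array([nan, nan]), array([0., 0.]), 0.0) 3676 nan
side tray (array([ 447.9, -109.7]), array([186.8, 127.6]), 20.2) 2039 nan
side cb (array([521. ,  52.5]), array([167.4, 118.4]), -8.5) 2453 nan
```

jog_arm(
  series=[
    [0.93, 0.61, 0, 0, 0, 0, -1],
    [0.93, 0.61, 0, 0, 0, 0, -1],
    [0.93, 0.61, 0, 0, 0, 0, -1],
    [0.93, 0.61, 0, 0, 0, 0, -1],
    [0.93, 0.61, 0, 0, 0, 0, -1],
    [0.93, 0.61, 0, 0, 0, 0, -1],
    [0.93, 0.61, 0, 0, 0, 0, -1],
    [0.93, 0.61, 0, 0, 0, 0, -1],
    [0.93, 0.61, 0, 0, 0, 0, -1],
    [0.93, 0.61, 0, 0, 0, 0, -1],
  ],
)

```text
time_s: 1.9
tcp_pos: [301.6, 413.9, 231.6]
ee_rot: [-3.115, 0.4, -0.0]
ft_force: [0.8, 0.1, 0.7]
grip_width: 85.5
grasp_force: 0.0
```

jog_arm(
  series=[
    [0.93, 0.61, 0, 0, 0, 0, -1],
    [0.93, 0.61, 0, 0, 0, 0, -1],
    [0.93, 0.61, 0, 0, 0, 0, -1],
    [0.93, 0.61, 0, 0, 0, 0, -1],
    [0.93, 0.61, 0, 0, 0, 0, -1],
    [0.93, 0.61, 0, 0, 0, 0, -1],
    [0.93, 0.61, 0, 0, 0, 0, -1],
    [0.93, 0.61, 0, 0, 0, 0, -1],
    [0.93, 0.61, 0, 0, 0, 0, -1],
    [0.93, 0.61, 0, 0, 0, 0, -1],
  ],
)

```text
time_s: 2.9
tcp_pos: [450.4, 248.8, 231.6]
ee_rot: [-3.115, 0.4, -0.001]
ft_force: [-0.1, -0.3, 0.4]
grip_width: 85.5
grasp_force: 0.0
```

```bash
python3 - <<'E'
from fit import *
for n in ['top','side']:
    im=cv2.imread(f'pics/{n}0.png'); W=np.load(n+'.npy'); s=cv2.cvtColor(im,cv2.COLOR_BGR2HSV)[...,1]
    for nm,m,c,r in [('tray',(W[...,2]>27)&(W[...,2]<35)&(s<60),(443,-125),101),('cb',(W[...,2]>9)&(W[...,2]<16)&(s<20),(516,50),105)]:
        m=m&(np.hypot(W[...,0]-c[0],W[...,1]-c[1])<r)
        m=cv2.erode(m.astype(np.uint8),np.ones((2,2)))
        k,l,st,_=cv2.connectedComponentsWithStats(m)
        for i in 1+np.argsort(-st[1:,4])[:2]:
            P=W[l==i]; P=P[~np.isnan(P[:,0])]; print(n,nm,rect(P),len(P),np.median(P[:,2]).round(1),P.mean(0).round(1))
E
```

```text
top tray (array([439.5, -99.1]), array([152.5,  76.1]), 11.3) 781 31.1 [432.1 -77.7  31.1]
top tray (array([ 449.9, -155.4]), array([152.8,  55.9]), 10.9) 754 31.1 [ 454.7 -167.5   31. ]
top cb (array([517.3,  56.1]), array([164.3, 115.1]), -7.5) 2753 12.3 [516.1  56.2  12.3]
side tray (array([ 445.4, -126. ]), array([154.1, 124.4]), 10.1) 1698 31.3 [ 445.  -143.7   31.2]
side cb (array([518.9,  51.3]), array([164.8, 116.7]), -7.9) 2230 12.3 [519.   46.5  12.3]
```

jog_arm(
  series=[
    [0.22, 0.9, 0, 0, 0, 0, -1],
    [0.22, 0.9, 0, 0, 0, 0, -1],
    [0.22, 0.9, 0, 0, 0, 0, -1],
    [0.22, 0.9, 0, 0, 0, 0, -1],
    [0.22, 0.9, 0, 0, 0, 0, -1],
    [0.22, 0.9, 0, 0, 0, 0, -1],
    [0.22, 0.9, 0, 0, 0, 0, -1],
    [0.22, 0.9, 0, 0, 0, 0, -1],
    [0.22, 0.9, 0, 0, 0, 0, -1],
    [0.22, 0.9, 0, 0, 0, 0, -1],
  ],
)

```text
time_s: 3.9
tcp_pos: [446.5, 64.1, 231.5]
ee_rot: [-3.116, 0.399, -0.001]
ft_force: [-0.1, -0.1, 0.0]
grip_width: 85.3
grasp_force: 0.0
```

jog_arm(
  series=[
    [0.22, 0.9, 0, 0, 0, 0, -1],
    [0.22, 0.9, 0, 0, 0, 0, -1],
    [0.22, 0.9, 0, 0, 0, 0, -1],
    [0.22, 0.9, 0, 0, 0, 0, -1],
    [0.22, 0.9, 0, 0, 0, 0, -1],
    [0.22, 0.9, 0, 0, 0, 0, -1],
    [0.22, 0.9, 0, 0, 0, 0, -1],
    [0.22, 0.9, 0, 0, 0, 0, -1],
    [0.22, 0.9, 0, 0, 0, 0, -1],
    [0.22, 0.9, 0, 0, 0, 0, -1],
  ],
)

```text
time_s: 4.9
tcp_pos: [443.5, -121.1, 231.5]
ee_rot: [-3.116, 0.399, -0.001]
ft_force: [0.4, 0.1, -0.3]
grip_width: 85.6
grasp_force: 0.0
```

jog_arm(
  series=[
    [0, 0, 0, 0, 0, 1, -1],
    [0, 0, 0, 0, 0, 1, -1],
    [0, 0, 0, 0, 0, 1, -1],
    [0, 0, 0, 0, 0, 1, -1],
    [0, 0, 0, 0, 0, 1, -1],
    [0, 0, 0, 0, 0, 1, -1],
    [0, 0, 0, 0, 0, 1, -1],
    [0, 0, 0, 0, 0, 1, -1],
    [0, 0, 0, 0, 0, 1, -1],
    [0, 0, 0, 0, 0, 1, -1],
  ],
)

```text
time_s: 5.9
tcp_pos: [443.6, -120.3, 231.4]
ee_rot: [-2.653, 1.683, -0.0]
ft_force: [-0.0, -0.4, -0.2]
grip_width: 85.4
grasp_force: 0.0
```

```bash
cat >> h.py <<'E'
def st():
    s=arm.sense(); Rm=R.from_rotvec(s['ee_rot']).as_matrix()
    print('t',s['time_s'],'tcp',s['tcp_pos'].round(1),'yawx',np.degrees(np.arctan2(Rm[1,0],Rm[0,0])).round(1),'zax',Rm[:,2].round(3),'q6',s['joints'][5].round(2),'F',s['ft_force'].round(1),'M',s['moment'].round(2),'w',round(s['grip_width'],1))
    return s,Rm
def to(p,yaw):
    s,Rm=st(); d=Rm.T@(np.array(p)-s['tcp_pos']); y=np.arctan2(Rm[1,0],Rm[0,0])
    dy=(-(np.degrees(y)-yaw)+90)%180-90
    print('tool shift /20mm',(d/20).round(2),'rz /5deg',round(-dy/5,2))
E
python3 -c "
from h import *
to([444.5,-122,45],45.5)"
```

```text
t 5.9 tcp [ 443.6 -120.3  231.4] yawx -64.8 zax [ 0. -0. -1.] q6 0.26 F [-0.  -0.4 -0.2] M [ 0.01 -0.02 -0.04] w 85.4
tool shift /20mm [ 0.09 -0.    9.32] rz /5deg 13.94
```

jog_arm(
  series=[
    [0, 0, 0.5, 0, 0, 1, -1],
    [0, 0, 0.5, 0, 0, 1, -1],
    [0, 0, 0.5, 0, 0, 1, -1],
    [0, 0, 0.5, 0, 0, 1, -1],
    [0, 0, 0.5, 0, 0, 1, -1],
    [0, 0, 0.5, 0, 0, 1, -1],
    [0, 0, 0.5, 0, 0, 1, -1],
    [0, 0, 0.5, 0, 0, 1, -1],
    [0, 0, 0.5, 0, 0, 1, -1],
    [0, 0, 0.5, 0, 0, 1, -1],
  ],
)

```text
time_s: 6.9
tcp_pos: [443.6, -120.3, 131.1]
ee_rot: [-1.693, 2.646, -0.0]
ft_force: [0.3, 0.3, -0.5]
grip_width: 85.2
grasp_force: 0.0
```

jog_arm(
  series=[
    [0, 0, 0, 0, 0, 1, -1],
    [0, 0, 0, 0, 0, 1, -1],
    [0, 0, 0, 0, 0, 1, -1],
    [0, 0, 0, 0, 0, 0.9, -1],
    [0, 0, 0, 0, 0, 0, -1],
  ],
)

```text
time_s: 7.4
tcp_pos: [443.7, -120.3, 131.4]
ee_rot: [-1.224, 2.893, -0.0]
ft_force: [0.5, -0.5, -0.1]
grip_width: 85.7
grasp_force: 0.0
```

```bash
python3 -c "
from fit import *
to([444.5,-122,45],45.5)
ims=[]
for n in ['top','side']:
    im,W=cloud(n); ims.append(im)
cv2.imwrite('pics/pre.png',np.hstack([cv2.resize(ims[0][150:270,280:400],(390,390)),cv2.resize(ims[1][120:300,140:320],(390,390))]))
"
```

```text
t 7.4 tcp [ 443.7 -120.3  131.4] yawx -134.1 zax [ 0. -0. -1.] q6 -0.95 F [ 0.5 -0.5 -0.1] M [ 0.01 -0.01 -0.04] w 85.7
tool shift /20mm [ 0.03 -0.09  4.32] rz /5deg 0.07
```

View pics/pre.png

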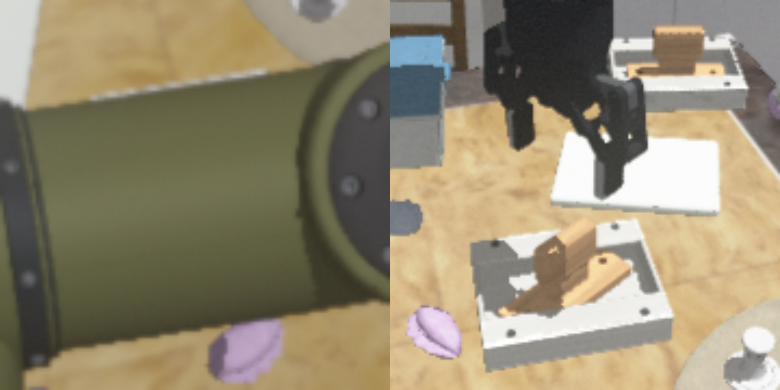

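Top view is blocked by the arm. In the side view the fingers straddle the head's line with nothing in the way. Descending and closing.

jog_arm(
  series=[
    [0.03, -0.09, 0.7, 0, 0, 0, -1],
    [0, 0, 0.7, 0, 0, 0, -1],
    [0, 0, 0.7, 0, 0, 0, -1],
    [0, 0, 0.6, 0, 0, 0, -1],
    [0, 0, 0.5, 0, 0, 0, -1],
    [0, 0, 0.4, 0, 0, 0, -1],
    [0, 0, 0.3, 0, 0, 0, -1],
    [0, 0, 0.2, 0, 0, 0, -1],
    [0, 0, 0.15, 0, 0, 0, -1],
    [0, 0, 0, 0, 0, 0, -1],
  ],
)

```text
time_s: 8.5
tcp_pos: [445.0, -121.5, 46.2]
ee_rot: [1.225, -2.893, 0.0]
ft_force: [-0.5, -0.6, -0.2]
grip_width: 85.3
grasp_force: 0.0
```

```bash
python3 -c "
from fit import *
to([444.5,-122,45],45.5)
im,W=cloud('side')
cv2.imwrite('pics/low.png',cv2.resize(im[180:310,140:320],(720,520),interpolation=2))
"
```

```text
t 8.5 tcp [ 445.  -121.5   46.2] yawx -134.1 zax [-0. -0. -1.] q6 -0.94 F [-0.5 -0.6 -0.2] M [0.01 0.   0.  ] w 85.3
tool shift /20mm [ 0.03 -0.    0.06] rz /5deg 0.08
```

View pics/low.png

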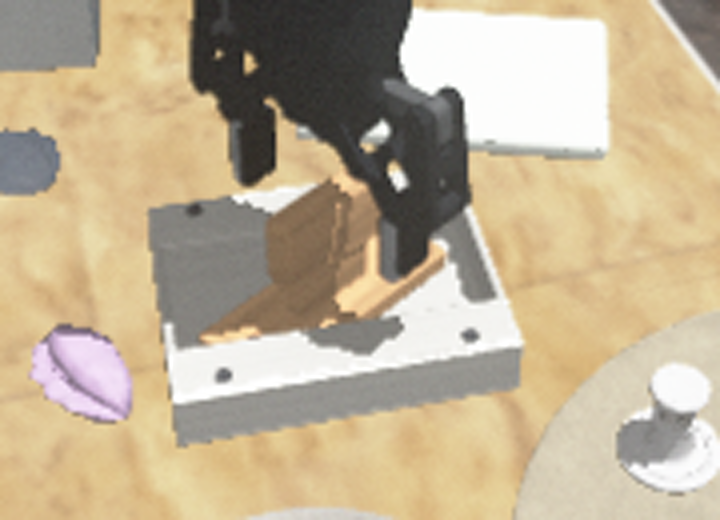

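The fingers straddle the grip head, clear of the rails. Closing.

jog_arm(
  series=[
    [0, 0, 0, 0, 0, 0, 1],
    [0, 0, 0, 0, 0, 0, 1],
    [0, 0, 0, 0, 0, 0, 1],
    [0, 0, 0, 0, 0, 0, 1],
    [0, 0, 0, 0, 0, 0, 1],
    [0, 0, 0, 0, 0, 0, 1],
    [0, 0, 0, 0, 0, 0, 1],
    [0, 0, 0, 0, 0, 0, 1],
  ],
)

```text
time_s: 9.35
tcp_pos: [445.1, -121.6, 46.5]
ee_rot: [-1.225, 2.893, -0.0]
ft_force: [0.3, 0.0, 0.4]
grip_width: 17.3
grasp_force: 60.0
```

```bash
python3 -c "
from fit import *
to([444.3,-124.2,46],10.7)
"
```

```text
t 9.35 tcp [ 445.1 -121.6   46.5] yawx -134.1 zax [ 0. -0. -1.] q6 -0.94 F [0.3 0.  0.4] M [-0.04  0.    0.04] w 17.3
tool shift /20mm [ 0.12 -0.06  0.02] rz /5deg 7.04
```

jog_arm(
  series=[
    [0, 0, -0.08, 0, 0, 0, 1],
    [0, 0, -0.07, 0, 0, 0, 1],
    [0.04, -0.02, 0, 0, 0, 0.4, 1],
    [0.04, -0.02, 0, 0, 0, 0.4, 1],
    [0.04, -0.02, 0, 0, 0, 0.4, 1],
    [0, 0, 0, 0, 0, 0.4, 1],
    [0, 0, 0, 0, 0, 0.4, 1],
  ],
)

```text
time_s: 10.05
tcp_pos: [443.9, -124.0, 49.1]
ee_rot: [0.966, -2.989, -0.0]
ft_force: [0.7, -0.1, -1.0]
grip_width: 17.2
grasp_force: 59.7
```

```bash
python3 -c "
from fit import *
to([444.3,-124.2,49],10.7)
"
```

```text
t 10.05 tcp [ 443.9 -124.    49.1] yawx -144.2 zax [-0.001  0.    -1.   ] q6 -1.11 F [ 0.7 -0.1 -1. ] M [-0.02 -0.    0.08] w 17.2
tool shift /20mm [-0.01 -0.02  0.  ] rz /5deg 5.02
```

No contact force. Continuing the turn.

jog_arm(
  series=[
    [0, 0, 0, 0, 0, 0.5, 1],
    [0, 0, 0, 0, 0, 0.5, 1],
    [0, 0, 0, 0, 0, 0.5, 1],
    [0, 0, 0, 0, 0, 0.5, 1],
    [0, 0, 0, 0, 0, 0.5, 1],
    [0, 0, 0, 0, 0, 0.5, 1],
    [0, 0, 0, 0, 0, 0.5, 1],
    [0, 0, 0, 0, 0, 0.5, 1],
    [0, 0, 0, 0, 0, 0.5, 1],
    [0, 0, 0, 0, 0, 0.5, 1],
  ],
)

```text
time_s: 11.05
tcp_pos: [443.9, -124.0, 49.0]
ee_rot: [0.295, -3.127, -0.0]
ft_force: [0.4, -0.1, -0.7]
grip_width: 17.0
grasp_force: 59.7
```

jog_arm(
  series=[
    [0, 0, 0, 0, 0, 0, 1],
  ],
)

```text
time_s: 11.15
tcp_pos: [443.9, -124.0, 49.1]
ee_rot: [0.298, -3.127, -0.0]
ft_force: [-0.5, 0.3, -1.6]
grip_width: 16.8
grasp_force: 59.7
```

```bash
python3 -c "
from fit import *
to([444.3,-124.2,49],10.7)
im,W=cloud('side')
cv2.imwrite('pics/turned.png',cv2.resize(im[180:310,140:320],(720,520),interpolation=2))
"
```

```text
t 11.15 tcp [ 443.9 -124.    49.1] yawx -169.1 zax [-0.001  0.    -1.   ] q6 -1.55 F [-0.5  0.3 -1.6] M [ 0.04  0.   -0.03] w 16.8
tool shift /20mm [-0.02 -0.01  0.  ] rz /5deg 0.04
```

View pics/turned.png

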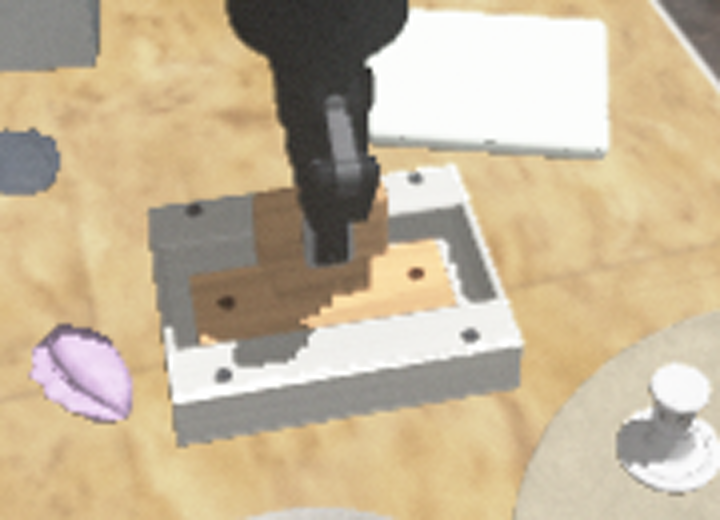

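The plate now lies parallel to the rails, inside the mouth. Lifting gently at first.

jog_arm(
  series=[
    [0, 0, -0.1, 0, 0, 0, 1],
    [0, 0, -0.15, 0, 0, 0, 1],
    [0, 0, -0.15, 0, 0, 0, 1],
    [0, 0, -0.15, 0, 0, 0, 1],
  ],
)

```text
time_s: 11.6
tcp_pos: [444.2, -124.1, 60.8]
ee_rot: [-0.299, 3.127, -0.0]
ft_force: [0.2, -0.0, -1.6]
grip_width: 17.3
grasp_force: 59.7
```

jog_arm(
  series=[
    [0, 0, -0.3, 0, 0, 0, 1],
    [0, 0, -0.4, 0, 0, 0, 1],
    [0, 0, -0.4, 0, 0, 0, 1],
    [0, 0, -0.4, 0, 0, 0, 1],
    [0, 0, -0.5, 0, 0, 0, 1],
    [0, 0, -0.5, 0, 0, 0, 1],
    [0, 0, -0.4, 0, 0, 0, 1],
    [0, 0, -0.1, 0, 0, 0, 1],
    [0, 0, 0, 0, 0, 0, 1],
  ],
)

```text
time_s: 12.5
tcp_pos: [444.2, -124.0, 120.6]
ee_rot: [-0.298, 3.127, 0.0]
ft_force: [-0.0, -0.6, -2.2]
grip_width: 17.3
grasp_force: 59.7
```

```bash
python3 -c "
from fit import *
to([518,53.7,120],-7.7)
"
```

```text
t 12.5 tcp [ 444.2 -124.   120.6] yawx -169.1 zax [ 0.001  0.    -1.   ] q6 -1.55 F [-0.  -0.6 -2.2] M [0.04 0.01 0.04] w 17.3
tool shift /20mm [-5.3   8.03  0.03] rz /5deg 3.72
```

jog_arm(
  series=[
    [-0.2, 0.3, 0, 0, 0, 0, 1],
    [-0.33, 0.5, 0, 0, 0, 0, 1],
    [-0.4, 0.6, 0, 0, 0, 0, 1],
    [-0.4, 0.6, 0, 0, 0, 0, 1],
    [-0.4, 0.6, 0, 0, 0, 0, 1],
    [-0.4, 0.6, 0, 0, 0, 0, 1],
    [-0.4, 0.6, 0, 0, 0, 0, 1],
    [-0.4, 0.6, 0, 0, 0, 0, 1],
    [-0.4, 0.6, 0, 0, 0, 0, 1],
    [-0.4, 0.6, 0, 0, 0, 0, 1],
  ],
)

```text
time_s: 13.5
tcp_pos: [496.6, 1.2, 120.3]
ee_rot: [0.298, -3.127, 0.0]
ft_force: [-0.4, -1.0, -0.8]
grip_width: 17.0
grasp_force: 59.7
```

jog_arm(
  series=[
    [-0.4, 0.6, 0, 0, 0, 0, 1],
    [-0.4, 0.6, 0, 0, 0, 0, 1],
    [-0.4, 0.6, 0, 0, 0, 0, 1],
    [-0.3, 0.5, 0, 0, 0, 0, 1],
    [-0.1, 0.3, 0, 0, 0, 0.7, 1],
    [0, 0, 0, 0, 0, 0.8, 1],
    [0, 0, 0, 0, 0, 0.8, 1],
    [0, 0, 0, 0, 0, 0.8, 1],
    [0, 0, 0, 0, 0, 0.6, 1],
    [0, 0, 0, 0, 0, 0, 1],
  ],
)

```text
time_s: 14.5
tcp_pos: [517.9, 57.5, 120.3]
ee_rot: [-0.209, -3.135, 0.0]
ft_force: [0.1, -0.2, -1.1]
grip_width: 17.2
grasp_force: 59.7
```

```bash
python3 -c "
from fit import *
to([518,53.7,54],-7.7)
im,W=cloud('side'); s=cv2.cvtColor(im,cv2.COLOR_BGR2HSV)[...,1]
k=(s>70)&(np.hypot(W[...,0]-518,W[...,1]-54)<80)&(W[...,2]>83)&(W[...,2]<105)
P=W[k];print(rect(P),np.median(P[:,2]))
cv2.imwrite('pics/over.png',cv2.resize(im[110:240,170:350],(720,520),interpolation=2))
"
```

```text
t 14.5 tcp [517.9  57.5 120.3] yawx 172.4 zax [-0. -0. -1.] q6 -2.2 F [ 0.1 -0.2 -1.1] M [ 0.    0.04 -0.  ] w 17.2
tool shift /20mm [-0.03 -0.19  3.31] rz /5deg 0.02
(array([516.1,  55.9]), array([119.6,  48.7]), -7.9) 91.95469100544359
```

View pics/over.png

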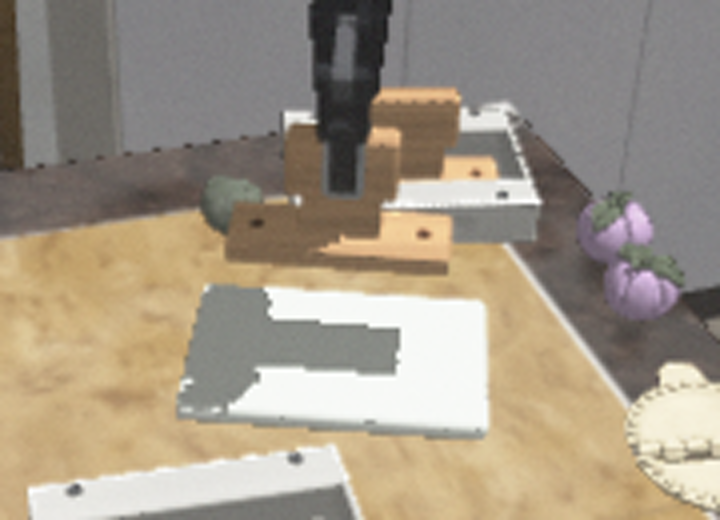

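The plate hangs level over the cutting board. I'll shift a little towards its middle and lower.

jog_arm(
  series=[
    [-0.1, -0.2, 0.3, 0, 0, 0, 1],
    [0, 0, 0.5, 0, 0, 0, 1],
    [0, 0, 0.6, 0, 0, 0, 1],
    [0, 0, 0.6, 0, 0, 0, 1],
    [0, 0, 0.5, 0, 0, 0, 1],
    [0, 0, 0.4, 0, 0, 0, 1],
    [0, 0, 0.2, 0, 0, 0, 1],
    [0, 0, 0.1, 0, 0, 0, 1],
    [0, 0, 0.05, 0, 0, 0, 1],
    [0, 0, 0, 0, 0, 0, 1],
  ],
)

```text
time_s: 15.55
tcp_pos: [519.4, 53.0, 55.7]
ee_rot: [0.208, 3.134, 0.0]
ft_force: [0.8, -0.6, -1.7]
grip_width: 17.2
grasp_force: 59.7
```

jog_arm(
  series=[
    [0, 0, 0.05, 0, 0, 0, 1],
    [0, 0, 0.03, 0, 0, 0, 1],
    [0, 0, 0, 0, 0, 0, 1],
  ],
)

```text
time_s: 15.85
tcp_pos: [519.2, 52.9, 53.7]
ee_rot: [0.208, 3.135, 0.0]
ft_force: [0.0, 0.6, -2.0]
grip_width: 17.1
grasp_force: 59.7
```

jog_arm(
  series=[
    [0, 0, 0.04, 0, 0, 0, 1],
    [0, 0, 0.02, 0, 0, 0, 1],
    [0, 0, 0, 0, 0, 0, 1],
  ],
)

```text
time_s: 16.15
tcp_pos: [519.2, 52.9, 52.5]
ee_rot: [0.208, 3.135, -0.0]
ft_force: [-0.6, -0.9, -1.1]
grip_width: 17.2
grasp_force: 59.8
```

jog_arm(
  series=[
    [0, 0, 0.02, 0, 0, 0, 1],
    [0, 0, 0.02, 0, 0, 0, 1],
    [0, 0, 0, 0, 0, 0, 1],
  ],
)

```text
time_s: 16.45
tcp_pos: [519.3, 52.9, 52.5]
ee_rot: [0.208, 3.134, -0.0]
ft_force: [-4.2, -0.2, 4.7]
grip_width: 16.9
grasp_force: 60.7
```

Contact made. Releasing and rising.

jog_arm(
  series=[
    [0, 0, 0, 0, 0, 0, -1],
    [0, 0, 0, 0, 0, 0, -1],
    [0, 0, 0, 0, 0, 0, -1],
    [0, 0, 0, 0, 0, 0, -1],
    [0, 0, 0, 0, 0, 0, -1],
    [0, 0, 0, 0, 0, 0, -1],
    [0, 0, -0.2, 0, 0, 0, -1],
    [0, 0, -0.5, 0, 0, 0, -1],
    [0, 0, -0.8, 0, 0, 0, -1],
    [0, 0, -1, 0, 0, 0, -1],
  ],
)

```text
time_s: 17.45
tcp_pos: [519.0, 52.8, 102.6]
ee_rot: [-0.208, -3.134, 0.001]
ft_force: [-0.0, -0.0, -0.1]
grip_width: 85.4
grasp_force: 0.0
```

jog_arm(
  series=[
    [0, 0, -1, 0, 0, 0, -1],
    [0, 0, -1, 0, 0, 0, -1],
    [0, 0, -1, 0, 0, 0, -1],
    [0, 0, -1, 0, 0, 0, -1],
    [0, 0, -0.8, 0, 0, 0, -1],
    [0, 0, -0.4, 0, 0, 0, -1],
    [0, 0, 0, 0, 0, 0, -1],
  ],
)

```text
time_s: 18.15
tcp_pos: [519.7, 53.1, 207.0]
ee_rot: [0.208, 3.133, 0.001]
ft_force: [-0.9, 0.3, -0.7]
grip_width: 85.2
grasp_force: 0.0
```

```bash
python3 -c "
from fit import *
st()
im,W=cloud('side'); s=cv2.cvtColor(im,cv2.COLOR_BGR2HSV)[...,1]
for z0,z1 in [(18,32),(65,95)]:
  k=(s>70)&(np.hypot(W[...,0]-518,W[...,1]-54)<75)&(W[...,2]>z0)&(W[...,2]<z1)
  P=W[k];print(rect(P),np.median(P[:,2]))
cv2.imwrite('pics/end.png',cv2.resize(im[110:300,160:350],(600,600),interpolation=2))
"
```

```text
t 18.15 tcp [519.7  53.1 207. ] yawx 172.4 zax [ 0.002  0.001 -1.   ] q6 -2.19 F [-0.9  0.3 -0.7] M [0.06 0.   0.04] w 85.2
(array([517.,  51.]), array([118.3,  48.1]), -8.0) 24.162001320833262
(array([517. ,  50.9]), array([59.3, 20. ]), -7.8) 79.16801322306928
```

View pics/end.png

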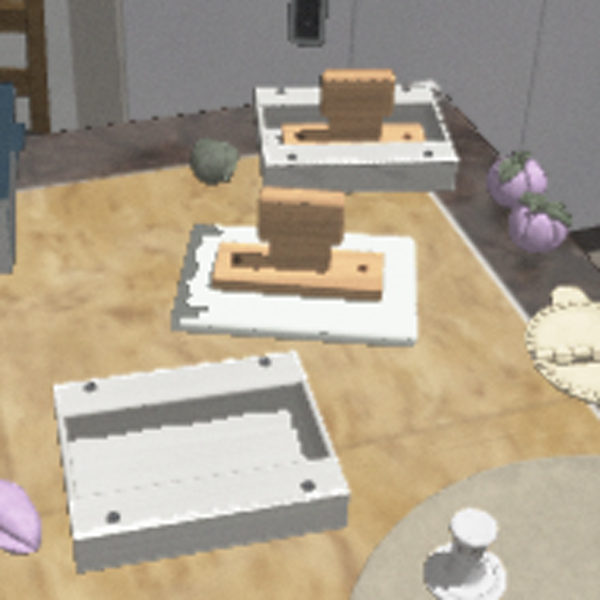

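The board lies flat with its grip up. Its measured centre is (517,51), and the same camera put the cutting board's middle at (519,51). The first tray is empty and the other board is untouched, so I'm handing in.

```bash
python3 -c "
from bench import arm
print(arm.finish_job())"
```

```text
the job is handed in; nothing more can be done
None
```

The stuck pressing board was turned straight, lifted out and laid flat, grip up, within about 2 mm of the cutting board's middle; the other board was left in its tray, and I handed the job in at about 18 s with no verdict returned.

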